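# Hang the strainer basket in its bayonet ring

## Robot

A 6-joint arm with a two-finger parallel gripper is mounted at the origin on the work surface. World frame = base frame: x ahead of the robot, y to its left, z up, the work surface at z = 0. Lengths are in m, angles in rad, forces in N, time in s.
With the tool pointing down it reaches from about 0.3 to 0.875 m from the base axis. Payload 6.4 kg.
Tool frame: the origin (TCP) lies at the centre of the arm's flange, where the gripper is bolted on; the fingertips stand 173 mm ahead of it and the grasp point (between the pads) lies 155 mm ahead of it (ctrl.pinch_z is the distance from the TCP to the grasp point, in m); z points along the fingers, y is the direction in which the jaws open and shut (so a half turn about z gives the same grasp; the last joint's range is limited). The gripper opens to 85 mm and grips with 20 to 120 N. Pads are 22 mm wide; open, the fingers measure 114 mm over their backs; the gripper's body (76 mm by 85 mm) begins 54 mm behind the grasp point. The pads swing forward as they close: fully open they stand 13 mm farther back than shut.
Start: joints at [-1.48, 0.181, 1.607, -0, 1.354, -0.206], TCP at [0.168, -0.55, 0.405] pointing down, gripper open.
Joint ranges: [-2.99, 2.99], [-0.89, 2.07], [0.3, 2.58], [-1.14, 4.28], [0, 2.63], [-3.12, 3.12]. Speed limits (rad/s): [2.57, 2.57, 3.01, 3.14, 3.14, 3.14].

## Interface

Orientations are given as a unit quaternion [w, x, y, z].
In Python, from bench import ctrl gives the robot as it stands.
- The arm moves only by the tool drive_tool, never from a script. Its argument "commands" is a list that holds one entry, the list of rows, each a list of 7 numbers: the shift along the tool's x, y, z in units of 50 mm (1.0 is 50 mm), then the turn, a rotation vector about the tool's x, y, z in units of 8 degrees (1.0 is 8 degrees), then the closure in counts, from 0 (fully open) to 255 (shut). A call has 1 to 10 rows; each row shifts and turns the commanded pose from where the row before left it, along the tool's axes as they then stand; what a row does not reach is not made up. A row lasts 1/10 s, in which the tool goes at most 50 mm and 8.59 degrees, less where a joint would pass 70% of its speed; a pose out of reach is approached as far as the arm can. A call is refused whole if a number of a shift passes 1 or a number of a turn 1, either way. A call with a gripper value outside its range is refused whole. The fingers move at their own pace and stop on an object; the grip force is fixed at half the most. Time passes only in rows, so rows that do not move let the fingers close. It gives the time, the measured TCP pose, the force and the opening at its end, in the units of the state.
- ctrl.get_obs(): the state, without advancing time (a new reading comes with each control period).
- ctrl.camera(name): name is "scene" or "side" or "wrist"; returns a dict with "pixels" (400x640x3 uint8, red, green, blue), "depth" (400x640 float32, m along the optical axis (not along the pixel's ray), 0 where there is no reading), "intrinsics" (3x3 intrinsics, pixels), "R" (3x3) and "t" (3): a world point X has camera coordinates R X + t; the wrist camera has in their place "tool_from_camera" (4x4, takes a point from camera to tool coordinates, whose origin is the TCP and whose axes are the flange's). Camera axes: x right, y down, z forward; pixel columns grow to the right and rows downward; lengths in m; the calibration is good to about 2 mm. The wrist camera is an equidistant fisheye: a pixel r from the principal point sees the ray r / f radians off the axis. A picture is of the moment at which its call begins: read the wrist's pose just before it.
- ctrl.hand_in(): hands the job in, once; it reports no verdict.
The state is a dict: "time_s": time; "q": joint angles; "dq": joint speeds; "joint_efforts": joint torques, N m; "eef_pos": TCP position; "eef_rot": TCP orientation; "wrist_force": force on the tool from outside, world axes, zero at the start; "torque": the same for the moment, N m; "opening": opening from 0.0 (shut) to 1.0 (fully open).
Only numpy, scipy, OpenCV 4.12 (cv2) and the standard library are available. Lean on these libraries where they do the work, as an engineer would, in place of code of your own. Each camera call takes 0.05 s, during which the arm holds its last target. There are 200 camera calls.

## Task

Hang the strainer basket that has the two side pins in the pot: lower its pins through the slots of the bayonet ring, then turn it clockwise under the hooks until both pins drop into the locking notches, and let go of it so that it hangs there, fully home. Feel your way: the ring and the pins must not be forced or hammered (keep well below 30 N), and the other things on the bench stay where they are.

Things in the scene. Friction and masses are not known exactly. Their poses are not given: they have to be found in the camera images.
- basket_pins (a point): The pinned strainer basket: upright steel wire cage 60 mm across (foot 50, collar 65), 139 mm tall, 0.3 to 0.5 kg. Two pins 10 mm thick stand out of the collar on opposite sides, ends 42 mm from the axis. Point: on the axis, level with the pins' middle, 76 mm above the underside. z up; x along the pins; a half turn about z changes nothing
- basket_handle (a point): Centre of the basket's bridge handle, on the axis 56 mm above the pins' middle: a flat steel bar along x (the line of the pins), 57 mm long, 12 mm wide (y), 14 mm high, on a flat post at each end; 43 mm of free space under the bar down to the collar. Rigid with the basket
- pot_mouth (a point): The strainer pot: yellow cast cylinder 112 mm across, 140 mm tall, bolted down, flange 136 mm across; two capped ports stick out along its y axis to 88 mm. Point: centre of its open mouth, level with its top face, z up. In the mouth sits a steel bayonet ring, top level with this point, bore 69 mm (the basket's collar has 2 mm play all round). Pins resting on the ring: middle 5 mm above this point
- pot_ledge (a point): Point on the pot's axis, 15 mm below the mouth: where the pins' middle is once they have gone down the ring's two opposite entry slots (13 mm wide, open from above) onto the ledge. The ring is clamped at an unreported angle: the slots lie within 0.35 rad either way of the pot's x axis. See it from above, or feel it: rest the pins on the ring and turn till they fall in
- pot_notch (a point): Point on the pot's axis, 20.5 mm below the mouth: where the pins' middle is when home. From the ledge the pins turn only clockwise seen from above, under a 7 mm thick hooked lip with 3 mm headroom; 0.80 rad on from the slots the floor falls 5.5 mm into the locking notches (13 mm wide), and there the turn is stopped. All rigid, no spring
- plain_basket_mid (a point): a second strainer basket of the same size but the plain drop-in type: a broad flat flange (82 mm across) and no pins; not wanted. Point on its axis 76 mm above its underside
- cover_mid (a point): the strainer's cast cover, a yellow disc 132 mm across with a T-handle on top, 46 mm high; lies aside, not wanted. Point on its axis 20 mm above the bench
- torch_mid (a point): black pocket torch, 140 mm long, 32 mm across, lying down. Point at its middle
- brush_mid (a point): small pink brush, 155 mm long, lying down. Point at its middle
- oilstone_mid (a point): grey-green oilstone, 75 x 40 x 28 mm. Point at its centre
- bottle_mid (a point): white round bottle with a blue cap, 60 mm across, 150 mm tall, standing. Point half-way up
- port_cap_mid (a point): white plastic port cap, 38 mm across, 19 mm tall. Point on its axis half-way up
There are look-alikes about, which are no part of the job. What is shaped like the part that bears basket_pins but black or orange is not meant.

How it is judged:
By the outcome, as a careful person would: the job done as asked, in the order asked, and still so for the second after the job is handed in, with the robot touching nothing.
It also fails if it takes over 61 s, if anything falls off the work surface, if the arm or the gripper's body presses on something with over 40 N, if the wrist force passes 120 N, or if a joint passes its speed limit or range.

## Working session

There is one attempt and no reset: what is moved stays moved. The work goes in short steps, Python scripts to look and compute and a tool call to move; the robot and the scene stay as the last step left them, time stands still between calls to the robot, and variables do not carry over. Pictures are saved under pics/ and viewed, about 8 in all and at most 12, crops included, and the job is handed in when it is done.

Besides the shell and the picture viewer there is one more tool, called after "Call:" by a JSON object that holds its "name" and its "arguments". drive_tool: Moves the arm, as the interface text tells. Its arguments: {"type":"object","properties":{"commands":{"type":"array","items":{"type":"array","items":{"type":"array","items":{"type":"number"}}}}},"required":["commands"]}

```bash
ls; mkdir -p pics; cat > h.py <<'E'
import numpy as np, cv2
from bench import ctrl
def snap(n,save=None):
    c=ctrl.camera(n)
    if save: cv2.imwrite('pics/'+save,cv2.cvtColor(c['pixels'],cv2.COLOR_RGB2BGR))
    np.savez('pics/%s_last.npz'%n,**c); return c
def load(n): return dict(np.load('pics/%s_last.npz'%n))
def cloud(c):
    d=c['depth'];v,u=np.mgrid[:d.shape[0],:d.shape[1]];K=c['intrinsics']
    P=np.stack([(u-K[0,2])/K[0,0]*d,(v-K[1,2])/K[1,1]*d,d],-1)
    W=(P-c['t'])@c['R']; W[d<=0]=np.nan; return W
E
python3 - <<'E'
from h import *
a=snap('scene','scene.png');b=snap('side','side.png')
for c in(a,b): print(c['R'],c['t'],c['intrinsics'], -c['R'].T@c['t'])
print(ctrl.get_obs(),ctrl.pinch_z)
E
```

```text
pics
[[-0.20524967  0.97869736 -0.00490351]
 [ 0.62488562  0.12718994 -0.7702861 ]
 [-0.7532533  -0.1611651  -0.6376796 ]] [ 0.13147932 -0.27228154  1.36786994] [[373.42703684   0.         316.45021892]
 [  0.         373.42703684 196.30818026]
 [  0.           0.           1.        ]] [1.22748345 0.12640591 0.66317278]
[[-0.75632393 -0.65414388 -0.00836044]
 [-0.41543718  0.49012391 -0.76628356]
 [ 0.50535735 -0.57608536 -0.64244813]] [0.42120729 0.32144021 0.69162715] [[381.76707403   0.         327.68243935]
 [  0.         381.76707403 203.61235334]
 [  0.           0.           1.        ]] [0.10258851 0.51642091 0.6941704 ]
{'time_s': 0.1, 'q': array([-1.48033200e+00,  1.81467988e-01,  1.60791546e+00, -1.98200403e-05,
        1.35380456e+00, -2.06317177e-01]), 'dq': array([ 0.00012278, -0.00173086, -0.00227696,  0.00041961,  0.0001642 ,
       -0.00123592]), 'joint_efforts': array([-2.39332292e-05, -4.45881736e+01, -3.52240062e+01, -3.98940556e-04,
        4.12150141e-03, -7.20355274e-06]), 'eef_pos': array([ 0.16813846, -0.54962576,  0.40386973]), 'eef_rot': array([-7.96898977e-04,  9.89009649e-01,  1.47848834e-01,  3.65210316e-05]), 'wrist_force': array([ 0.35608381,  0.11701374, -0.20473146]), 'torque': array([-0.0377388 , -0.02957153,  0.00795003]), 'opening': 1.0002478747358385} 0.1547
```

View pics/scene.png

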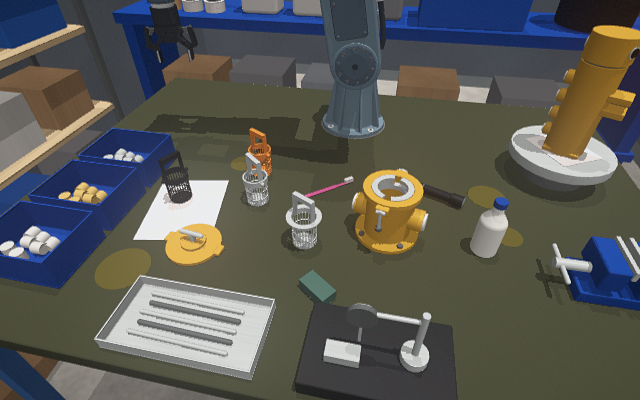

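View pics/side.png

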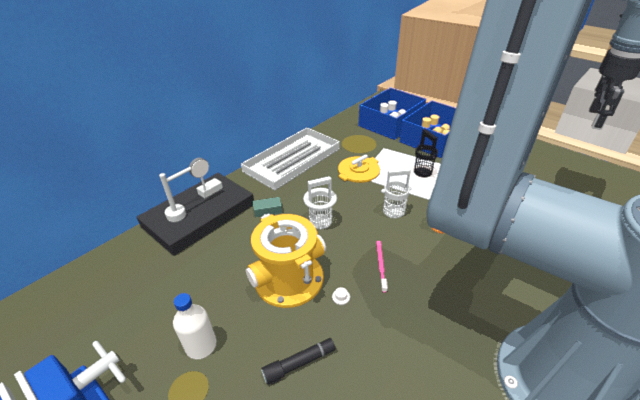

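Candidates, in scene pixels:
- Steel basket with a narrow collar at (256,182).
- Flanged basket at (304,225), which is the plain one.
- Orange basket at (260,150).
- Black basket at (177,180).

In the side view the narrow-collar steel basket is at (396,195), the flanged one at (320,205) and the pot mouth at (285,238). I choose (256,182). Next I'll check it in a crop and measure it.

```bash
python3 - <<'E'
from h import *
a=load('scene');b=load('side')
A=a['pixels'][...,::-1];B=b['pixels'][...,::-1]
c1=cv2.resize(A[140:260,230:330],None,fx=4,fy=4,interpolation=2)[:480]
c2=cv2.resize(B[165:285,350:430],None,fx=4,fy=4,interpolation=2)
cv2.imwrite('pics/crop1.png',np.hstack([c1,c2]))
Wa,Wb=cloud(a),cloud(b)
def rep(W,sl,zl,zh,name):
    p=W[sl].reshape(-1,3);p=p[(p[:,2]>zl)&(p[:,2]<zh)]
    if len(p)<3: print(name,'few');return
    r=cv2.minAreaRect((p[:,:2]*1000).astype(np.float32))
    print(name,len(p),p.mean(0).round(4),'med',np.median(p,0).round(4),'rect',np.round(r[0],1),np.round(r[1],1),r[2],'zmax',p[:,2].max().round(4))
rep(Wa,np.s_[150:210,242:272],.118,.16,'A handle')
rep(Wb,np.s_[165:220,380:412],.118,.16,'B handle')
rep(Wa,np.s_[150:210,242:272],.06,.09,'A collar')
rep(Wb,np.s_[165:220,380:412],.06,.09,'B collar')
rep(Wa,np.s_[160:250,345:435],.13,.15,'A pot top')
rep(Wb,np.s_[210:300,245:330],.13,.15,'B pot top')
# heights & bench check
print('bench',np.nanmedian(Wa[250:270,180:240,2]),np.nanmedian(Wb[220:240,430:450,2]))
# ring: steel (unsaturated) pts near z .14
for n,c,W,sl in(('A',a,Wa,np.s_[160:250,345:435]),('B',b,Wb,np.s_[210:300,245:330])):
    hsv=cv2.cvtColor(c['pixels'],cv2.COLOR_RGB2HSV)[sl];P=W[sl]
    m=(hsv[...,1]<60)&(hsv[...,2]>120)&(P[...,2]>.132)&(P[...,2]<.15)
    my=(hsv[...,1]>120)&(P[...,2]>.132)&(P[...,2]<.15)
    for k,mm in(('ring',m),('yel',my)):
        q=(P[mm][:,:2]*1000).astype(np.float32)
        print(n,k,len(q),np.median(P[mm][:,2]),cv2.minEnclosingCircle(q))
E
```

```text
A handle 132 [ 0.4959 -0.1933  0.1334] med [ 0.4975 -0.1916  0.1358] rect [ 489.8 -197.9] [62.  12.7] 49.20677185058594 zmax 0.1403
B handle 172 [ 0.4876 -0.1941  0.1346] med [ 0.4875 -0.1932  0.1358] rect [ 488.  -196.3] [57.4 15.7] 46.747314453125 zmax 0.1421
A collar 429 [ 0.4611 -0.2016  0.0756] med [ 0.476  -0.2036  0.0771] rect [ 430.8 -210.5] [192.8  64.7] 12.991647720336914 zmax 0.0899
B collar 321 [ 0.4866 -0.1946  0.0767] med [ 0.4875 -0.1906  0.0774] rect [ 487.5 -195.7] [66.1 63. ] 88.68717193603516 zmax 0.0899
A pot top 1619 [0.5524 0.156  0.1381] med [0.5585 0.1552 0.139 ] rect [543.6 156. ] [136.2 135.4] 31.070348739624023 zmax 0.1423
B pot top 2222 [0.5326 0.1619 0.1396] med [0.5291 0.1662 0.1405] rect [538.8 156. ] [136.8 135.6] 30.040428161621094 zmax 0.1441
bench 0.0007387645098346739 0.27756806409575197
A ring 437 0.13915861244757635 ((543.2429809570312, 156.7834014892578), 87.23690795898438)
A yel 1046 0.139059884904271 ((543.79345703125, 159.1017303466797), 80.8092041015625)
B ring 669 0.1406216819035381 ((540.4286499023438, 156.68685913085938), 88.518798828125)
B yel 1413 0.140546162878816 ((540.0466918945312, 156.91319274902344), 80.85767364501953)
```

View pics/crop1.png

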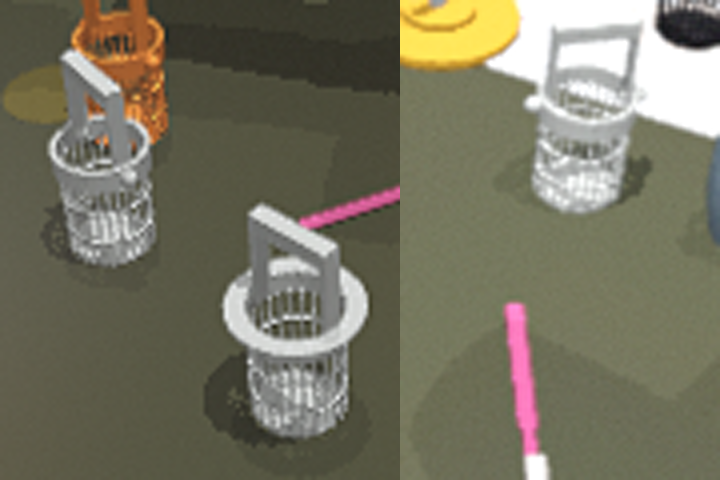

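```bash
cat >> h.py <<'E'
from scipy.spatial.transform import Rotation as Ro
def pose():
    o=ctrl.get_obs();q=o['eef_rot'];R=Ro.from_quat(np.r_[q[1:],q[0]]).as_matrix();return o,o['eef_pos'],R
def plan(xyz,psi=None):
    o,p,R=pose();ps=np.arctan2(R[1,0],R[0,0])
    print('t',o['time_s'],'p',p.round(4),'psi',round(ps,4),'tilt',R[:,2].round(3),'q6',o['q'][5].round(3),'F',o['wrist_force'].round(2),'T',o['torque'].round(3),'op',o['opening'].round(3))
    print('shift units (tool, before turning)',(R.T@(np.array(xyz)-p)/.05).round(2))
    if psi is not None:
        d=(psi-ps+np.pi)%(2*np.pi)-np.pi; print('turn z units',round(-np.degrees(d)/8,3))
def wcloud(c,p,R):
    d=c['depth'];v,u=np.mgrid[:d.shape[0],:d.shape[1]];K=c['intrinsics']
    x=(u-K[0,2])/K[0,0];y=(v-K[1,2])/K[1,1];r=np.hypot(x,y)+1e-9
    s=np.tan(r)/r; P=np.stack([x*s*d,y*s*d,d],-1);T=c['tool_from_camera']
    W=(P@T[:3,:3].T+T[:3,3])@R.T+p; W[(d<=0)|(r>1.4)]=np.nan;return W
E
python3 - <<'E'
from h import *
c=ctrl.camera('wrist');print(c['tool_from_camera'].round(3),c['intrinsics'])
a=load('scene');W=cloud(a)[150:210,242:272].reshape(-1,3);W=W[(W[:,2]>.118)&(W[:,2]<.16)]
print(np.linalg.svd(W[:,:2]-W[:,:2].mean(0))[2][0])
plan([.541,.156,.405]); plan([.4885,-.1965,.405],.82)
E
```

```text
[[ 0.    -0.966 -0.26   0.066]
 [ 1.    -0.     0.    -0.001]
 [-0.    -0.26   0.966  0.031]
 [ 0.     0.     0.     1.   ]] [[309.70691629   0.         321.9938524 ]
 [  0.         309.70691629 192.53647496]
 [  0.           0.           1.        ]]
[0.62275933 0.78241346]Traceback (most recent call last):
  File "<stdin>", line 5, in <module>
  File "h.py", line 17, in plan
    print('t',o['time_s'],'p',p.round(4),'psi',round(ps,4),'tilt',R[:,2].round(3),'q6',o['q'][5].round(3),'F',o['wrist_force'].round(2),'T',o['torque'].round(3),'op',o['opening'].round(3))
                                                                                                                                                                      ^^^^^^^^^^^^^^^^^^
AttributeError: 'float' object has no attribute 'round'
```

Call:
{"name": "drive_tool", "arguments": {"commands": [[[0.58, -0.66, 0, 0, 0, 0, 0], [0.58, -0.66, 0, 0, 0, 0, 0], [0.58, -0.66, 0, 0, 0, 0, 0], [0.58, -0.66, 0, 0, 0, 0, 0], [0.58, -0.66, 0, 0, 0, 0, 0], [0.58, -0.66, 0, 0, 0, 0, 0], [0.58, -0.66, 0, 0, 0, 0, 0], [0.58, -0.66, 0, 0, 0, 0, 0], [0.58, -0.66, 0, 0, 0, 0, 0], [0.58, -0.66, 0, 0, 0, 0, 0]]]}}

```text
time_s: 1.15
eef_pos: [0.3492, -0.1477, 0.4047]
eef_rot: [0.0, 0.989, 0.148, 0.0]
wrist_force: [0.9, -0.8, -0.2]
opening: 1.002
```

Call:
{"name": "drive_tool", "arguments": {"commands": [[[0.58, -0.66, 0, 0, 0, 0, 0], [0.58, -0.66, 0, 0, 0, 0, 0], [0.58, -0.66, 0, 0, 0, 0, 0], [0.58, -0.66, 0, 0, 0, 0, 0], [0.58, -0.66, 0, 0, 0, 0, 0], [0.58, -0.66, 0, 0, 0, 0, 0], [0.58, -0.66, 0, 0, 0, 0, 0], [0, 0, 0, 0, 0, 0, 0], [0, 0, 0, 0, 0, 0, 0]]]}}

```text
time_s: 2.05
eef_pos: [0.4754, 0.1317, 0.4041]
eef_rot: [0.0, 0.989, 0.149, -0.001]
wrist_force: [-0.1, -0.2, -0.3]
opening: 0.996
```

```bash
sed -i "s/o\['opening'\].round(3)/round(o['opening'],3)/" h.py; python3 - <<'E'
from h import *
plan([.478,.137,.405])
o,p,R=pose();c=snap('wrist','w1.png')
np.savez('pics/potlook.npz',p=p,Rt=R,**c)
W=wcloud(c,p,R)
T=c['tool_from_camera'];K=c['intrinsics']
def proj(X):
    q=np.linalg.inv(T)@np.r_[R.T@(np.array(X)-p),1];x,y,z=q[:3];r=np.hypot(x,y);th=np.arctan2(r,z)
    return K[0,2]+K[0,0]*th*x/r,K[1,2]+K[1,1]*th*y/r
print(proj([.541,.156,.14]))
u,v=map(int,proj([.541,.156,.14]))
im=c['pixels'][max(0,v-100):v+100,max(0,u-100):u+100,::-1]
cv2.imwrite('pics/w1c.png',cv2.resize(im,None,fx=3,fy=3,interpolation=2))
# unroll ring height vs angle
X=W[...,0]-.541;Y=W[...,1]-.156;r=np.hypot(X,Y);m=(r>.037)&(r<.041)
ang=np.degrees(np.arctan2(Y,X))[m];z=W[...,2][m]
for a in range(-180,180,6):
    s=(ang>=a)&(ang<a+6); print(a,s.sum(),np.round(np.median(z[s])*1000,1) if s.any() else None,end=' | ')
E
```

```text
t 2.05 p [0.4754 0.1317 0.4041] psi 0.2994 tilt [-0.002 -0.    -1.   ] q6 1.301 F [-0.08 -0.21 -0.34] T [ 0.028 -0.022  0.035] op 0.996
shift units (tool, before turning) [ 0.08 -0.09 -0.02]
(np.float64(317.5005878876703), np.float64(104.85963544341946))
-180 39 139.1 | -174 41 139.1 | -168 40 139.2 | -162 37 138.8 | -156 41 139.1 | -150 39 139.0 | -144 40 138.9 | -138 40 139.1 | -132 42 139.3 | -126 39 139.3 | -120 41 139.0 | -114 39 139.0 | -108 37 139.1 | -102 40 139.3 | -96 40 138.9 | -90 40 139.1 | -84 40 138.9 | -78 44 138.8 | -72 37 138.8 | -66 45 138.8 | -60 40 138.6 | -54 39 138.9 | -48 42 138.8 | -42 42 139.0 | -36 39 139.2 | -30 32 138.6 | -24 37 118.8 | -18 34 118.8 | -12 36 118.9 | -6 33 119.5 | 0 42 138.9 | 6 36 139.0 | 12 45 138.7 | 18 36 139.1 | 24 39 139.0 | 30 39 138.9 | 36 40 138.8 | 42 42 138.9 | 48 40 138.9 | 54 38 139.2 | 60 38 139.2 | 66 40 138.8 | 72 38 139.0 | 78 39 138.7 | 84 39 138.6 | 90 38 138.9 | 96 44 139.0 | 102 37 138.7 | 108 45 138.5 | 114 41 138.8 | 120 40 139.0 | 126 42 139.0 | 132 40 139.1 | 138 42 138.8 | 144 40 139.1 | 150 36 119.0 | 156 37 119.0 | 162 34 119.1 | 168 38 118.7 | 174 36 138.3 |
```

View pics/w1c.png

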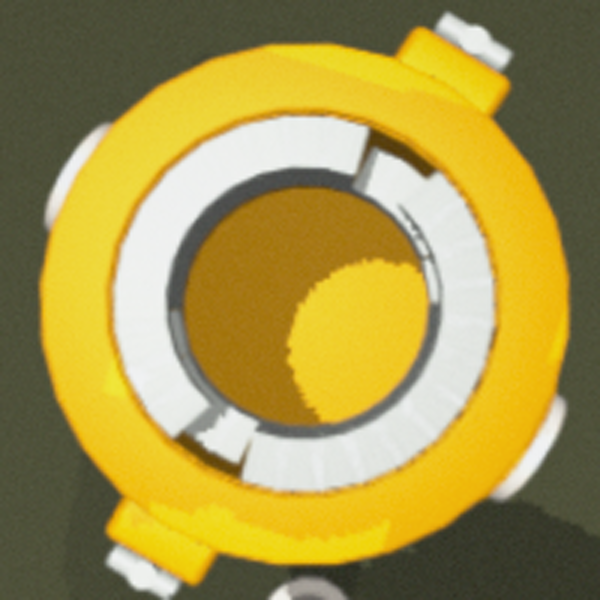

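The wrist crop shows the steel ring with its two entry slots at crop pixels (403,155) and (220,445). The mouth is centred at about (305,305). Next I'll compute the slot line and the ring centre.

```bash
python3 - <<'E'
from h import *
c=dict(np.load('pics/potlook.npz'));W=wcloud(c,c['p'],c['Rt'])
hsv=cv2.cvtColor(c['pixels'],cv2.COLOR_RGB2HSV)
C=np.array([.541,.156])
def fit(P):
    A=np.c_[2*P,np.ones(len(P))];s=np.linalg.lstsq(A,(P**2).sum(1),rcond=None)[0];return s[:2],np.sqrt(s[2]+s[0]**2+s[1]**2)
for it in range(3):
    D=W[...,:2]-C;r=np.hypot(D[...,0],D[...,1]);an=np.degrees(np.arctan2(D[...,1],D[...,0]))
    top=(np.abs(W[...,2]-.139)<.003)&(r<.08)
    inn=[];out=[]
    for a in range(-180,180,5):
        if -40<a<5 or a>140 or a<-175: continue
        k=top&(an>=a)&(an<a+5);P=W[k][:,:2];rr=r[k];inn.append(P[rr.argmin()]);out.append(P[rr.argmax()])
    ci,ri=fit(np.array(inn));co,ro=fit(np.array(out));print('inner',ci,ri,'outer',co,ro);C=(ci+co)/2
m=(W[...,2]<.125)&(W[...,2]>.112)&(r>.0365)&(r<.043)
S=[]
for k in (m&(np.abs(an)<90),m&(np.abs(an)>90)):
    P=W[k][:,:2];S.append(P.mean(0));print(len(P),P.mean(0),np.percentile(an[k]%360 if P[0,0]<C[0] else an[k],[1,50,99]))
d=S[0]-S[1];print('slot ang',np.arctan2(d[1],d[0]),'mid',(S[0]+S[1])/2,'len',np.hypot(*d))
plan([.4885,-.1965,.405],.82)
E
```

```text
inner [0.54146033 0.15621655] 0.03437359560272119 outer [0.54145419 0.15623213] 0.0675316717782865
inner [0.54146274 0.15620303] 0.03438598040187059 outer [0.54147262 0.156221  ] 0.06754028207105142
inner [0.54146274 0.15620303] 0.03438598040187059 outer [0.54147262 0.156221  ] 0.06754028207105142
139 [0.57837463 0.14453585] [-67.99623371 -15.49447552  -4.99173391]
164 [0.50556276 0.16947491] [113.88795613 162.48430254 175.21849481]
slot ang -0.3299900405538857 mid [0.54196869 0.15700538] len 0.07696444282178312
t 2.1 p [0.4753 0.1308 0.4042] psi 0.2978 tilt [-0.001 -0.    -1.   ] q6 1.301 F [-0.55 -1.16 -0.26] T [0.008 0.017 0.078] op 1.001
shift units (tool, before turning) [-1.67  6.34 -0.01]
turn z units -3.74
```

Call:
{"name": "drive_tool", "arguments": {"commands": [[[-0.21, 0.79, 0, 0, 0, 0, 0], [-0.21, 0.79, 0, 0, 0, 0, 0], [-0.21, 0.79, 0, 0, 0, 0, 0], [-0.21, 0.79, 0, 0, 0, 0, 0], [-0.21, 0.79, 0, 0, 0, 0, 0], [-0.21, 0.79, 0, 0, 0, 0, 0], [-0.21, 0.79, 0, 0, 0, 0, 0], [-0.21, 0.79, 0, 0, 0, 0, 0]]]}}

```text
time_s: 2.9
eef_pos: [0.4862, -0.1988, 0.4049]
eef_rot: [0.0, 0.989, 0.147, 0.0]
wrist_force: [1.4, -0.3, 0.1]
opening: 1.003
```

Call:
{"name": "drive_tool", "arguments": {"commands": [[[0, 0, 0.2, 0, 0, -0.94, 0], [0, 0, 0.2, 0, 0, -0.94, 0], [0, 0, 0.2, 0, 0, -0.94, 0], [0, 0, 0.2, 0, 0, -0.94, 0], [0, 0, 0, 0, 0, 0, 0], [0, 0, 0, 0, 0, 0, 0]]]}}

```text
time_s: 3.5
eef_pos: [0.4869, -0.1967, 0.3649]
eef_rot: [-0.0, 0.918, 0.397, -0.0]
wrist_force: [1.0, -0.0, 0.4]
opening: 0.998
```

```bash
python3 - <<'E'
from h import *
c=dict(np.load('pics/potlook.npz'));W=wcloud(c,c['p'],c['Rt']);C=np.array([.54147,.15621])
D=W[...,:2]-C;r=np.hypot(D[...,0],D[...,1]);an=np.degrees(np.arctan2(D[...,1],D[...,0]))
for r0,r1 in((.037,.039),(.039,.041),(.041,.043)):
    for off in(-16,164):
        da=(an-off+180)%360-180;m=(W[...,2]<.130)&(r>r0)&(r<r1)&(np.abs(da)<22);print(r0,off,m.sum(),np.percentile(da[m],[0,5,50,95,100]).round(1),da[m].mean())
o,p,R=pose();c=snap('wrist','w2.png');W=wcloud(c,p,R)
C=np.array([.4885,-.1965]);D=W[...,:2]-C;r=np.hypot(D[...,0],D[...,1])
m=(r<.04)&(W[...,2]>.13)&(W[...,2]<.15);P=W[m];print(len(P),np.median(P[:,2]))
rc=cv2.minAreaRect((P[:,:2]*1000).astype(np.float32));print(rc)
d=np.linalg.svd(P[:,:2]-P[:,:2].mean(0))[2][0];h=np.arctan2(d[1],d[0])%np.pi;print('h',h)
mc=(np.abs(W[...,2]-.083)<.012)&(r<.045)&(r>.02);P=W[mc];print('collar',len(P),cv2.minAreaRect((P[:,:2]*1000).astype(np.float32)),np.median(P[:,2]))
plan([rc[0][0]/1000,rc[0][1]/1000,.132+.1547],h)
E
```

```text
0.037 -16 79 [-21.7 -16.9   0.8  16.1  21.2] 0.8569368618635994
0.037 164 83 [-21.6 -17.5   0.7  16.5  21. ] 0.3354676083231079
0.039 -16 91 [-21.2 -17.    1.   17.5  21.6] 0.5028842632179672
0.039 164 92 [-20.9 -16.6   0.1  17.   21.3] 0.1137787360164946
0.041 -16 85 [-21.7 -18.1  -0.3  15.8  22. ] -0.16023613612104254
0.041 164 95 [-21.8 -18.6  -0.2  18.6  21.9] -0.12765016816893088
1509 0.13829629694914777
((489.48870849609375, -196.83087158203125), (57.82931900024414, 12.489994049072266), 49.0739860534668)
h 0.8656605626164149
collar 1362 ((489.570068359375, -196.85458374023438), (65.42608642578125, 65.48875427246094), 2.6689188480377197) 0.0811139565609034
t 3.55 p [ 0.4872 -0.1966  0.3653] psi 0.8174 tilt [ 0. -0. -1.] q6 0.144 F [-0.12 -0.4   0.51] T [ 0.023 -0.052 -0.014] op 0.997
shift units (tool, before turning) [0.03 0.03 1.57]
turn z units -0.346
```

View pics/w2.png

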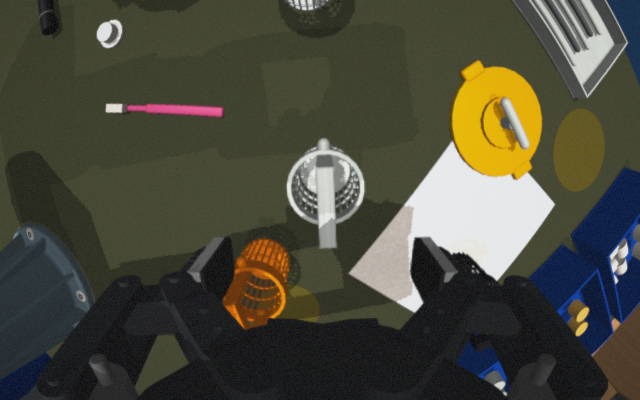

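The wrist picture shows the pinned basket with its collar centred at (326,188) and one pin visible at (323,143). It's steel, and the bar is in line with the pin. The pinned basket's size and height match: the bar is 57.8 x 12.5 mm with its top at 0.138. Now the grasp.

Call:
{"name": "drive_tool", "arguments": {"commands": [[[0.03, 0.03, 0, 0, 0, -0.31, 0], [0, 0, 0.4, 0, 0, 0, 0], [0, 0, 0.4, 0, 0, 0, 0], [0, 0, 0.4, 0, 0, 0, 0], [0, 0, 0.36, 0, 0, 0, 0], [0, 0, 0, 0, 0, 0, 0]]]}}

```text
time_s: 4.15
eef_pos: [0.4889, -0.1955, 0.285]
eef_rot: [-0.002, 0.908, 0.418, -0.001]
wrist_force: [-0.4, 0.4, -0.4]
opening: 1.0
```

```bash
python3 - <<'E'
from h import *
plan([.4895,-.1968,.2867],.861)
c=dict(np.load('pics/potlook.npz'));W=wcloud(c,c['p'],c['Rt']);C=np.array([.54147,.15621])
D=W[...,:2]-C;r=np.hypot(D[...,0],D[...,1]);an=np.degrees(np.arctan2(D[...,1],D[...,0]))
for off in(-16,164):
    da=(an-off+180)%360-180;m=(r>.037)&(r<.042);print(off,[(a,round(float((W[...,2][m&(da>=a)&(da<a+2)]<.13).mean()),2)) for a in range(-24,24,2)])
E
```

```text
t 4.15 p [ 0.4889 -0.1955  0.285 ] psi 0.8628 tilt [-0.003  0.002 -1.   ] q6 0.102 F [-0.36  0.41 -0.36] T [0.003 0.051 0.04 ] op 1.0
shift units (tool, before turning) [-0.01  0.03 -0.03]
turn z units 0.013
-16 [(-24, 0.29), (-22, 0.25), (-20, 0.29), (-18, 0.35), (-16, 0.28), (-14, 0.29), (-12, 0.35), (-10, 1.0), (-8, 1.0), (-6, 1.0), (-4, 1.0), (-2, 1.0), (0, 1.0), (2, 1.0), (4, 1.0), (6, 1.0), (8, 1.0), (10, 1.0), (12, 0.42), (14, 0.31), (16, 0.2), (18, 0.25), (20, 0.35), (22, 0.25)]
164 [(-24, 0.31), (-22, 0.29), (-20, 0.29), (-18, 0.31), (-16, 0.24), (-14, 0.38), (-12, 0.53), (-10, 1.0), (-8, 1.0), (-6, 1.0), (-4, 1.0), (-2, 1.0), (0, 1.0), (2, 1.0), (4, 1.0), (6, 1.0), (8, 1.0), (10, 0.92), (12, 0.38), (14, 0.29), (16, 0.25), (18, 0.29), (20, 0.31), (22, 0.25)]
```

Call:
{"name": "drive_tool", "arguments": {"commands": [[[0, 0.03, -0.03, 0, 0, 0, 0], [0, 0, 0, 0, 0, 0, 255], [0, 0, 0, 0, 0, 0, 255], [0, 0, 0, 0, 0, 0, 255], [0, 0, 0, 0, 0, 0, 255], [0, 0, 0, 0, 0, 0, 255], [0, 0, 0, 0, 0, 0, 255], [0, 0, 0, 0, 0, 0, 255], [0, 0, 0, 0, 0, 0, 255]]]}}

```text
time_s: 5.05
eef_pos: [0.491, -0.1969, 0.2885]
eef_rot: [0.0, 0.908, 0.419, 0.0]
wrist_force: [-1.3, 0.9, 4.0]
opening: 0.125
```

Call:
{"name": "drive_tool", "arguments": {"commands": [[[0, 0, -0.3, 0, 0, 0, 255], [0, 0, -0.6, 0, 0, 0, 255], [0, 0, -0.8, 0, 0, 0, 255], [0, 0, -0.8, 0, 0, 0, 255], [0, 0, -0.8, 0, 0, 0, 255], [0, 0, -0.5, 0, 0, 0, 255], [0, 0, 0, 0, 0, 0, 255], [0, 0, 0, 0, 0, 0, 255]]]}}

```text
time_s: 5.85
eef_pos: [0.4907, -0.1967, 0.4765]
eef_rot: [-0.001, 0.908, 0.419, -0.0]
wrist_force: [-0.2, 1.0, -3.9]
opening: 0.128
```

```bash
python3 - <<'E'
from h import *
plan([.5415,.1562,.475],np.pi-.267)
E
```

```text
t 5.85 p [ 0.4907 -0.1967  0.4765] psi 0.865 tilt [-0.001  0.001 -1.   ] q6 0.1 F [-0.19  0.99 -3.92] T [-0.026  0.016  0.042] op 0.128
shift units (tool, before turning) [ 6.03 -3.8   0.04]
turn z units -14.392
```

Call:
{"name": "drive_tool", "arguments": {"commands": [[[0.4, -0.25, 0, 0, 0, 0, 255], [0.75, -0.47, 0, 0, 0, 0, 255], [0.75, -0.47, 0, 0, 0, 0, 255], [0.75, -0.47, 0, 0, 0, 0, 255], [0.75, -0.47, 0, 0, 0, 0, 255], [0.75, -0.47, 0, 0, 0, 0, 255], [0.75, -0.47, 0, 0, 0, 0, 255], [0.75, -0.47, 0, 0, 0, 0, 255], [0.38, -0.24, 0, 0, 0, 0, 255], [0, 0, 0, 0, 0, 0, 255]]]}}

```text
time_s: 6.85
eef_pos: [0.542, 0.1582, 0.4742]
eef_rot: [-0.002, 0.907, 0.421, -0.003]
wrist_force: [-0.4, -0.7, -3.3]
opening: 0.123
```

Call:
{"name": "drive_tool", "arguments": {"commands": [[[0, 0, 0, 0, 0, -0.9, 255], [0, 0, 0, 0, 0, -0.9, 255], [0, 0, 0, 0, 0, -0.9, 255], [0, 0, 0, 0, 0, -0.9, 255], [0, 0, 0, 0, 0, -0.9, 255], [0, 0, 0, 0, 0, -0.9, 255], [0, 0, 0, 0, 0, -0.9, 255], [0, 0, 0, 0, 0, -0.9, 255]]]}}

```text
time_s: 7.65
eef_pos: [0.5423, 0.1542, 0.475]
eef_rot: [-0.002, 0.592, 0.806, -0.002]
wrist_force: [-0.3, -0.2, -4.3]
opening: 0.127
```

Call:
{"name": "drive_tool", "arguments": {"commands": [[[0, 0, 0, 0, 0, -0.9, 255], [0, 0, 0, 0, 0, -0.9, 255], [0, 0, 0, 0, 0, -0.9, 255], [0, 0, 0, 0, 0, -0.9, 255], [0, 0, 0, 0, 0, -0.9, 255], [0, 0, 0, 0, 0, -0.9, 255], [0, 0, 0, 0, 0, -0.9, 255], [0, 0, 0, 0, 0, -0.9, 255], [0, 0, 0, 0, 0, 0, 255], [0, 0, 0, 0, 0, 0, 255]]]}}

```text
time_s: 8.65
eef_pos: [0.5424, 0.1546, 0.4762]
eef_rot: [-0.002, 0.135, 0.991, -0.0]
wrist_force: [-0.3, -0.2, -3.7]
opening: 0.122
```

```bash
python3 - <<'E'
from h import *
plan([.5415,.1562,.475],np.pi-.267)
o,p,R=pose();c=snap('wrist','w3.png');np.savez('pics/hold.npz',p=p,Rt=R,**c);W=wcloud(c,p,R)
T=(W-p)@R  # tool coords
# handle bar top visible: tool z ~ .1565-.007 ; collar: tool z .2
for n,z0,z1,rr in(('bar',.140,.165,.04),('collar/pins',.190,.225,.05),('foot',.25,.30,.04)):
    m=(T[...,2]>z0)&(T[...,2]<z1)&(np.hypot(T[...,0],T[...,1])<rr);P=T[m]
    if len(P)>10: print(n,len(P),P.mean(0).round(4),P.min(0).round(4),P.max(0).round(4))
s=snap('scene','s3.png');b=snap('side','b3.png')
for n,c in(('scene',s),('side',b)):
    W=cloud(c);T=(W-p)@R
    for k,z0,z1 in(('bar',.145,.166),('collar',.195,.205),('pins',.2075,.2175),('foot',.24,.285)):
        m=(T[...,2]>z0)&(T[...,2]<z1)&(np.hypot(T[...,0],T[...,1])<.046)
        if k=='pins': m&=np.hypot(T[...,0],T[...,1])>.034
        P=T[m]
        if len(P)>3: print(n,k,len(P),P.mean(0).round(4),P.min(0).round(4),P.max(0).round(4))
E
```

```text
t 8.65 p [0.5424 0.1546 0.4762] psi 2.8716 tilt [-0.003 -0.    -1.   ] q6 -1.234 F [-0.34 -0.17 -3.73] T [ 0.072 -0.045 -0.035] op 0.122
shift units (tool, before turning) [0.03 0.03 0.02]
turn z units -0.021
bar 4537 [0.0056 0.0006 0.1511] [-0.03   -0.0187  0.14  ] [0.0281 0.0197 0.1649]
collar/pins 2339 [0.0149 0.0004 0.2097] [-0.0184 -0.0322  0.19  ] [0.0408 0.0333 0.2248]
foot 1761 [-0.004   0.      0.2785] [-0.0263 -0.0289  0.25  ] [0.0283 0.0291 0.2886]
scene bar 265 [-0.0123  0.0025  0.154 ] [-0.0328 -0.0182  0.1451] [0.0254 0.02   0.166 ]
scene collar 50 [-0.0087  0.0013  0.2004] [-0.0368 -0.0054  0.1954] [0.0279 0.0068 0.2049]
scene pins 72 [-0.0316  0.0104  0.2127] [-0.0446 -0.0134  0.2078] [-0.0085  0.0331  0.2174]
scene foot 369 [-0.0135  0.0049  0.2635] [-0.0331 -0.0277  0.2402] [0.0277 0.0304 0.285 ]
side bar 292 [0.0133 0.0034 0.1533] [-0.0161 -0.0188  0.1452] [0.029  0.0198 0.1659]
side collar 142 [0.0059 0.0012 0.2027] [-0.0309 -0.0325  0.1952] [0.0399 0.0316 0.205 ]
side pins 15 [0.0389 0.0024 0.21  ] [ 0.0316 -0.0029  0.208 ] [0.0424 0.0128 0.2126]
side foot 559 [0.0068 0.0028 0.2696] [-0.0302 -0.0302  0.24  ] [0.0297 0.0298 0.2849]
```

View pics/w3.png

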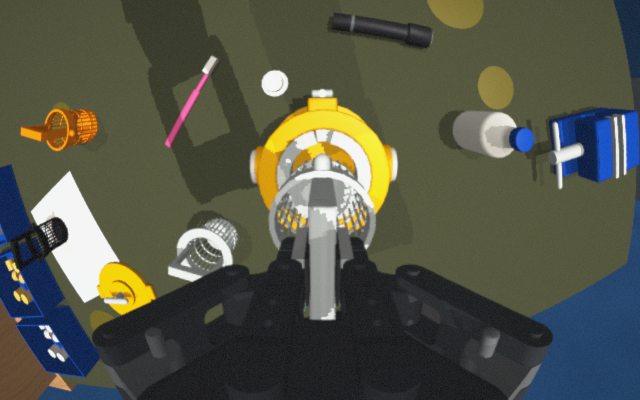

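The wrist picture shows the basket held centrally, with the bar at about (322,265) and the near pin at (322,163), in line with the slot over the pot. Next I'll lower it, then feel the way in.

Call:
{"name": "drive_tool", "arguments": {"commands": [[[0.05, 0.03, 0, 0, 0, -0.02, 255], [0, 0, 0.4, 0, 0, 0, 255], [0, 0, 0.4, 0, 0, 0, 255], [0, 0, 0.4, 0, 0, 0, 255], [0, 0, 0.4, 0, 0, 0, 255], [0, 0, 0.3, 0, 0, 0, 255], [0, 0, 0.2, 0, 0, 0, 255], [0, 0, 0, 0, 0, 0, 255], [0, 0, 0, 0, 0, 0, 255]]]}}

```text
time_s: 9.7
eef_pos: [0.5408, 0.1574, 0.3738]
eef_rot: [0.0, 0.131, 0.991, 0.0]
wrist_force: [0.9, -0.4, -3.1]
opening: 0.132
```

```bash
python3 - <<'E'
from h import *
plan([.5405,.1565,.3575],np.pi-.267)
E
```

```text
t 9.7 p [0.5408 0.1574 0.3738] psi 2.8784 tilt [ 0.001  0.    -1.   ] q6 -1.235 F [ 0.88 -0.42 -3.09] T [ 0.05  -0.042 -0.048] op 0.132
shift units (tool, before turning) [ 0.   -0.02  0.33]
turn z units 0.028
```

Call:
{"name": "drive_tool", "arguments": {"commands": [[[0, -0.01, 0.06, 0, 0, 0.02, 255], [0, 0, 0.06, 0, 0, 0, 255], [0, 0, 0.06, 0, 0, 0, 255], [0, 0, 0.06, 0, 0, 0, 255], [0, 0, 0.04, 0, 0, 0, 255], [0, 0, 0, 0, 0, 0, 255], [0, 0, 0, 0, 0, 0, 255]]]}}

```text
time_s: 10.4
eef_pos: [0.5405, 0.1568, 0.3591]
eef_rot: [-0.0, 0.133, 0.991, 0.0]
wrist_force: [1.3, -0.2, -4.8]
opening: 0.133
```

Call:
{"name": "drive_tool", "arguments": {"commands": [[[0, 0, 0.03, 0, 0, 0, 255], [0, 0, 0.03, 0, 0, 0, 255], [0, 0, 0, 0, 0, 0, 255]]]}}

```text
time_s: 10.7
eef_pos: [0.5404, 0.1568, 0.3559]
eef_rot: [-0.0, 0.133, 0.991, -0.0]
wrist_force: [-0.2, -1.1, -3.0]
opening: 0.126
```

Call:
{"name": "drive_tool", "arguments": {"commands": [[[0, 0, 0.03, 0, 0, 0, 255], [0, 0, 0.03, 0, 0, 0, 255], [0, 0, 0, 0, 0, 0, 255]]]}}

```text
time_s: 11.0
eef_pos: [0.5404, 0.1568, 0.3529]
eef_rot: [-0.0, 0.133, 0.991, -0.0]
wrist_force: [-0.8, -0.0, -4.4]
opening: 0.127
```

No contact at ring height, so the pins are entering the slots. Continuing down.

Call:
{"name": "drive_tool", "arguments": {"commands": [[[0, 0, 0.05, 0, 0, 0, 255], [0, 0, 0.05, 0, 0, 0, 255], [0, 0, 0.05, 0, 0, 0, 255], [0, 0, 0, 0, 0, 0, 255]]]}}

```text
time_s: 11.4
eef_pos: [0.5403, 0.1568, 0.3451]
eef_rot: [-0.001, 0.133, 0.991, -0.0]
wrist_force: [-0.6, -0.4, -4.6]
opening: 0.126
```

Call:
{"name": "drive_tool", "arguments": {"commands": [[[0, 0, 0.04, 0, 0, 0, 255], [0, 0, 0.04, 0, 0, 0, 255], [0, 0, 0, 0, 0, 0, 255]]]}}

```text
time_s: 11.7
eef_pos: [0.5403, 0.1568, 0.3413]
eef_rot: [-0.0, 0.133, 0.991, -0.0]
wrist_force: [0.2, 0.6, -3.6]
opening: 0.128
```

Call:
{"name": "drive_tool", "arguments": {"commands": [[[0, 0, 0.03, 0, 0, 0, 255], [0, 0, 0.0, 0, 0, 0, 255]]]}}

```text
time_s: 11.9
eef_pos: [0.5404, 0.1568, 0.34]
eef_rot: [-0.0, 0.133, 0.991, -0.0]
wrist_force: [-0.4, 0.1, -3.4]
opening: 0.127
```

Call:
{"name": "drive_tool", "arguments": {"commands": [[[0, 0, 0.03, 0, 0, 0, 255], [0, 0, 0.0, 0, 0, 0, 255]]]}}

```text
time_s: 12.1
eef_pos: [0.5404, 0.1568, 0.3385]
eef_rot: [-0.0, 0.133, 0.991, -0.0]
wrist_force: [-0.4, 0.2, -4.1]
opening: 0.121
```

Call:
{"name": "drive_tool", "arguments": {"commands": [[[0, 0, 0.01, 0, 0, 0, 255], [0, 0, 0.0, 0, 0, 0, 255]]]}}

```text
time_s: 12.3
eef_pos: [0.5404, 0.1568, 0.3381]
eef_rot: [-0.0, 0.133, 0.991, -0.0]
wrist_force: [0.4, -0.1, -4.2]
opening: 0.125
```

Call:
{"name": "drive_tool", "arguments": {"commands": [[[0, 0, 0.01, 0, 0, 0, 255], [0, 0, 0.0, 0, 0, 0, 255]]]}}

```text
time_s: 12.5
eef_pos: [0.5404, 0.1568, 0.3377]
eef_rot: [-0.0, 0.133, 0.991, -0.0]
wrist_force: [-0.2, -0.1, -4.0]
opening: 0.127
```

Call:
{"name": "drive_tool", "arguments": {"commands": [[[0, 0, 0.01, 0, 0, 0, 255], [0, 0, 0.0, 0, 0, 0, 255]]]}}

```text
time_s: 12.7
eef_pos: [0.5405, 0.1568, 0.3374]
eef_rot: [0.0, 0.133, 0.991, 0.0]
wrist_force: [-0.1, -0.5, -2.8]
opening: 0.124
```

Call:
{"name": "drive_tool", "arguments": {"commands": [[[0, 0, 0.01, 0, 0, 0, 255], [0, 0, 0.0, 0, 0, 0, 255]]]}}

```text
time_s: 12.9
eef_pos: [0.5406, 0.1569, 0.3373]
eef_rot: [0.0, 0.133, 0.991, 0.0]
wrist_force: [-2.5, -0.2, 0.2]
opening: 0.126
```

Ledge contact came at TCP z 0.3374, against 0.3375 predicted. I'll raise 0.8 mm for headroom and turn clockwise.

Call:
{"name": "drive_tool", "arguments": {"commands": [[[0, 0, -0.02, 0, 0, 0, 255], [0, 0, 0, 0, 0, 0.3, 255], [0, 0, 0, 0, 0, 0.3, 255], [0, 0, 0, 0, 0, 0.3, 255], [0, 0, 0, 0, 0, 0, 255]]]}}

```text
time_s: 13.4
eef_pos: [0.5404, 0.1568, 0.3374]
eef_rot: [-0.0, 0.195, 0.981, -0.0]
wrist_force: [0.5, 0.2, -4.4]
opening: 0.129
```

Call:
{"name": "drive_tool", "arguments": {"commands": [[[0, 0, 0, 0, 0, 0.4, 255], [0, 0, 0, 0, 0, 0.4, 255], [0, 0, 0, 0, 0, 0.4, 255], [0, 0, 0, 0, 0, 0, 255]]]}}

```text
time_s: 13.8
eef_pos: [0.5404, 0.1568, 0.3375]
eef_rot: [-0.0, 0.276, 0.961, -0.0]
wrist_force: [0.1, 0.9, -3.2]
opening: 0.128
```

```bash
python3 - <<'E'
from h import *
plan([.5405,.1565,.338],np.pi-1.067)
E
```

```text
t 13.8 p [0.5404 0.1568 0.3375] psi 2.583 tilt [-0.  0. -1.] q6 -0.941 F [ 0.12  0.89 -3.25] T [-0.028  0.021 -0.032] op 0.128
shift units (tool, before turning) [-0.   -0.   -0.01]
turn z units 3.641
```

Call:
{"name": "drive_tool", "arguments": {"commands": [[[0, 0, 0, 0, 0, 0.4, 255], [0, 0, 0, 0, 0, 0.4, 255], [0, 0, 0, 0, 0, 0.4, 255], [0, 0, 0, 0, 0, 0, 255]]]}}

```text
time_s: 14.2
eef_pos: [0.5404, 0.1568, 0.3375]
eef_rot: [-0.0, 0.355, 0.935, -0.0]
wrist_force: [-0.1, 0.1, -3.8]
opening: 0.131
```

Call:
{"name": "drive_tool", "arguments": {"commands": [[[0, 0, 0, 0, 0, 0.4, 255], [0, 0, 0, 0, 0, 0.4, 255], [0, 0, 0, 0, 0, 0.4, 255], [0, 0, 0, 0, 0, 0, 255]]]}}

```text
time_s: 14.6
eef_pos: [0.5404, 0.1568, 0.3375]
eef_rot: [-0.0, 0.431, 0.902, -0.0]
wrist_force: [-0.1, 0.5, -4.0]
opening: 0.125
```

Call:
{"name": "drive_tool", "arguments": {"commands": [[[0, 0, 0, 0, 0, 0.4, 255], [0, 0, 0, 0, 0, 0.4, 255], [0, 0, 0, 0, 0, 0.2, 255], [0, 0, 0, 0, 0, 0, 255]]]}}

```text
time_s: 15.0
eef_pos: [0.5404, 0.1568, 0.3376]
eef_rot: [-0.0, 0.493, 0.87, -0.0]
wrist_force: [-0.2, 0.5, -4.0]
opening: 0.131
```

```bash
python3 - <<'E'
from h import *
plan([.5405,.1565,.338],np.pi-1.067)
E
```

```text
t 15.0 p [0.5404 0.1568 0.3376] psi 2.1097 tilt [-0.  0. -1.] q6 -0.467 F [-0.24  0.54 -3.98] T [ 0.036 -0.025 -0.003] op 0.131
shift units (tool, before turning) [-0.01 -0.   -0.01]
turn z units 0.251
```

Call:
{"name": "drive_tool", "arguments": {"commands": [[[0, 0, 0, 0, 0, 0.15, 255], [0, 0, 0, 0, 0, 0.1, 255], [0, 0, 0, 0, 0, 0, 255]]]}}

```text
time_s: 15.3
eef_pos: [0.5405, 0.1568, 0.3377]
eef_rot: [0.0, 0.509, 0.861, 0.0]
wrist_force: [0.5, -0.2, -3.7]
opening: 0.128
```

Call:
{"name": "drive_tool", "arguments": {"commands": [[[0, 0, 0.02, 0, 0, 0, 255], [0, 0, 0.02, 0, 0, 0, 255], [0, 0, 0, 0, 0, 0, 255]]]}}

```text
time_s: 15.6
eef_pos: [0.5404, 0.1568, 0.3355]
eef_rot: [-0.0, 0.509, 0.861, -0.0]
wrist_force: [0.3, -0.0, -3.7]
opening: 0.127
```

Call:
{"name": "drive_tool", "arguments": {"commands": [[[0, 0, 0.015, 0, 0, 0, 255], [0, 0, 0, 0, 0, 0, 255]]]}}

```text
time_s: 15.8
eef_pos: [0.5404, 0.1568, 0.3348]
eef_rot: [-0.0, 0.509, 0.861, -0.0]
wrist_force: [-0.4, 0.0, -4.2]
opening: 0.124
```

Below ledge level at full weight, so the pins are dropping into the notches. Continuing down to the floor, predicted at TCP z 0.332.

Call:
{"name": "drive_tool", "arguments": {"commands": [[[0, 0, 0.02, 0, 0, 0, 255], [0, 0, 0.02, 0, 0, 0, 255], [0, 0, 0, 0, 0, 0, 255]]]}}

```text
time_s: 16.1
eef_pos: [0.5404, 0.1568, 0.3327]
eef_rot: [-0.0, 0.509, 0.861, -0.0]
wrist_force: [-0.4, 0.0, -4.7]
opening: 0.125
```

Call:
{"name": "drive_tool", "arguments": {"commands": [[[0, 0, 0.01, 0, 0, 0, 255], [0, 0, 0, 0, 0, 0, 255]]]}}

```text
time_s: 16.3
eef_pos: [0.5404, 0.1568, 0.3324]
eef_rot: [-0.0, 0.509, 0.861, -0.0]
wrist_force: [-0.8, 0.6, -4.2]
opening: 0.132
```

Call:
{"name": "drive_tool", "arguments": {"commands": [[[0, 0, 0.01, 0, 0, 0, 255], [0, 0, 0, 0, 0, 0, 255]]]}}

```text
time_s: 16.5
eef_pos: [0.5405, 0.1568, 0.332]
eef_rot: [0.0, 0.509, 0.861, 0.0]
wrist_force: [0.5, 0.1, -3.8]
opening: 0.128
```

Call:
{"name": "drive_tool", "arguments": {"commands": [[[0, 0, 0.01, 0, 0, 0, 255], [0, 0, 0, 0, 0, 0, 255]]]}}

```text
time_s: 16.7
eef_pos: [0.5405, 0.1569, 0.3318]
eef_rot: [0.0, 0.509, 0.861, 0.0]
wrist_force: [-0.7, -0.2, -0.6]
opening: 0.129
```

Call:
{"name": "drive_tool", "arguments": {"commands": [[[0, 0, 0.008, 0, 0, 0, 255], [0, 0, 0, 0, 0, 0, 255]]]}}

```text
time_s: 16.9
eef_pos: [0.5406, 0.1569, 0.3317]
eef_rot: [0.0, 0.509, 0.861, 0.0]
wrist_force: [-1.8, 0.3, 2.7]
opening: 0.123
```

The pins are seated, 5.6 mm below the ledge contact (5.5 expected). Releasing and lifting straight off.

Call:
{"name": "drive_tool", "arguments": {"commands": [[[0, 0, -0.008, 0, 0, 0, 255], [0, 0, 0, 0, 0, 0, 120], [0, 0, 0, 0, 0, 0, 0], [0, 0, 0, 0, 0, 0, 0], [0, 0, 0, 0, 0, 0, 0], [0, 0, 0, 0, 0, 0, 0], [0, 0, 0, 0, 0, 0, 0]]]}}

```text
time_s: 17.6
eef_pos: [0.5405, 0.1568, 0.3314]
eef_rot: [0.0, 0.509, 0.861, 0.0]
wrist_force: [-0.0, -0.2, -0.3]
opening: 0.999
```

Call:
{"name": "drive_tool", "arguments": {"commands": [[[0, 0, -0.2, 0, 0, 0, 0], [0, 0, -0.4, 0, 0, 0, 0], [0, 0, -0.6, 0, 0, 0, 0], [0, 0, -0.6, 0, 0, 0, 0], [-0.6, 0, -0.2, 0, 0, 0, 0], [-0.6, 0, 0, 0, 0, 0, 0], [0, 0, 0, 0, 0, 0, 0], [0, 0, 0, 0, 0, 0, 0]]]}}

```text
time_s: 18.4
eef_pos: [0.5694, 0.1038, 0.4319]
eef_rot: [-0.0, 0.51, 0.86, 0.0]
wrist_force: [-0.4, 0.5, 0.6]
opening: 0.999
```

```bash
python3 - <<'E'
from h import *
plan([.5405,.1565,.338])
o,p,R=pose();c=snap('wrist','w4.png');W=wcloud(c,p,R)
D=W[...,:2]-np.array([.5415,.1562]);r=np.hypot(D[...,0],D[...,1])
m=(r<.04)&(W[...,2]>.168)&(W[...,2]<.20);P=W[m];rc=cv2.minAreaRect((P[:,:2]*1000).astype(np.float32));d=np.linalg.svd(P[:,:2]-P[:,:2].mean(0))[2][0]
print('bar',len(P),'top z',np.median(P[:,2]),rc,'ang',np.arctan2(d[1],d[0]))
cv2.imwrite('pics/w4c.png',cv2.resize(c['pixels'][20:260,180:460,::-1],None,fx=2.4,fy=2.4))
b=snap('side','b4.png');W=cloud(b);D=W[...,:2]-np.array([.5415,.1562]);m=(np.hypot(D[...,0],D[...,1])<.04)&(W[...,2]>.16)&(W[...,2]<.21);print('side bar top',np.percentile(W[m][:,2],[50,95,100]))
E
```

```text
t 18.4 p [0.5694 0.1038 0.4319] psi 2.0714 tilt [ 0.  0. -1.] q6 -0.525 F [-0.38  0.5   0.59] T [ 0.011 -0.005 -0.006] op 0.999
shift units (tool, before turning) [ 1.2  -0.    1.88]
bar 1338 top z 0.1815677271869375 ((540.900146484375, 156.2110595703125), (11.502495765686035, 55.836700439453125), 28.6464900970459) ang -1.0706766223025628
side bar top [0.18184844 0.18445829 0.18533886]
```

View pics/w4c.png

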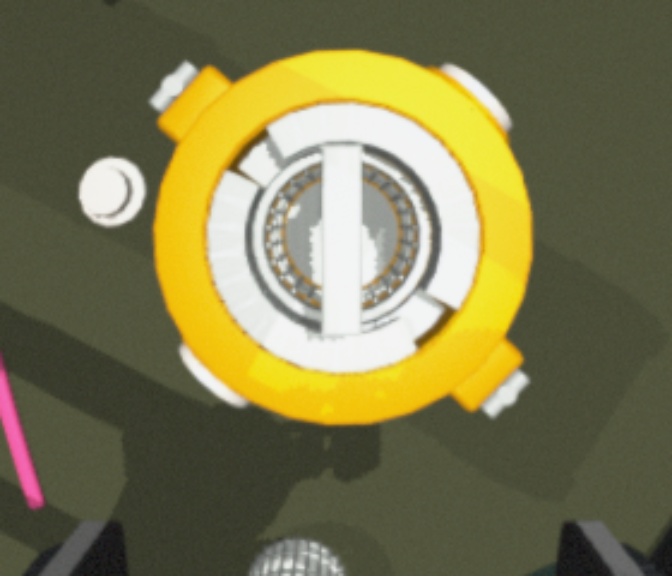

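The picture shows the basket seated level in the ring, with its bar at (342,240) turned away from the empty slots at (262,160) and (435,310). The port cap and brush look where they were. The bar top is at 0.1816, against 0.1817 expected, and the turn is 0.80 rad from the slots. Handing in.

```bash
python3 -c "
from bench import ctrl
print(ctrl.hand_in())"
```

```text
the job is handed in; nothing more can be done
None
```

The pinned steel basket now hangs locked in the pot, and I handed the job in at about 18.5 s of the 61 s allowed. I lowered its pins through the ring's slots onto the ledge, turned it 0.80 rad clockwise under the hooks, and let it down into the notches. Then I let go and moved the gripper clear.

**Contact:** the pins touched the ledge at a TCP height of 0.3374 m and the notch floor at 0.3318 m. That is a drop of 5.6 mm, against 5.5 mm expected. The wrist readings at the end of each move stayed under 5 N, most of that the basket's own weight of about 4 N.

**After letting go:** the handle bar's top is at 0.1816 m (0.1817 m expected) and the bar lies at −1.07 rad, which is the slot angle (−0.267 rad) less 0.80. The gripper is fully open with about zero force on it. In the last wrist picture the basket sits level and the slots are empty. The port cap and brush look undisturbed; I did not re-check the other bench items one by one.

**Disagreements:** one early estimate put the slots at −0.33 rad because of stray points. I replaced it with edge measurements from the same picture, and the pins then went straight in. No check failed.

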